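Sort the tasting table

ROBOT

A 6-joint arm with a two-finger parallel gripper is mounted at the origin on a cart in front of the work surface, level with it; the furniture and walls round the work are solid. World frame = base frame: x ahead of the robot, y to its left, z up, the work surface at z = 0. Lengths are in m, angles in degrees, forces in N, time in s.
With the tool pointing down it reaches from about 0.35 to 0.875 m from the base axis. Payload 4.2 kg.
Tool frame: the origin (TCP) lies midway between the tips of the shut fingers; the grasp point (between the pads) lies 19 mm behind it; z points along the fingers, y is the line along which they close (so a half turn about z gives the same grasp; the last joint's range is limited). The gripper opens to 87 mm and grips with 3 to 60 N. Pads are 19 mm wide; open, the fingers measure 117 mm over their backs; the gripper's body (75 mm by 190 mm) begins 51 mm behind the grasp point.
Start: joints at [82.139, 22.042, 0.453, 0, -68.411, -14.817], TCP at [0.241, 0.577, 0.223] pointing down, gripper open.
Joint ranges: [-179.83, 179.83], [-69.29, 118.12], [-61.27, 80.66], [-181.25, 117.63], [-171.15, -9.14], [-177.46, 177.46]. Speed limits (degrees/s): [159.86, 159.86, 180, 180, 180, 180].

INTERFACE

Orientations are given as [roll, pitch, yaw] about the fixed x, y, z axes, in that order (R = Rz(yaw) Ry(pitch) Rx(roll)).
In Python, from workcell import env gives the robot as it stands. The module is installed in compiled form; this text tells all that it offers. Calls block until the motion is done:
- env.goto(position, orientation): joint-space move of the TCP to a pose.
- env.move_straight(position, rotation=None, rate=0.15, force_limit=None): straight line of the TCP; rotation=None keeps the orientation; rate is the mean speed in m/s. With force_limit (N) it stops when the force on the tool has changed by that much, and returns True; else False.
- env.set_joints(angles): joint-space move.
- env.gripper_to(opening, grasp_force=None): opening from 0.0 (shut) to 1.0 (fully open); grasp_force is the grip in N (None keeps the last); returns when the fingers have stopped.
- env.dwell(seconds).
- env.inverse_kinematics(position, orientation): joint angles nearest the present ones, or None.
- env.read_state(): the state.
- env.grab_frame(name): name is "side" or "top"; returns a dict with "image" (420x560x3 uint8, blue, green, red), "fx", "fy", "cx", "cy" (pixels), "position" and "orientation" of the camera in the world. Camera axes: x right, y up, looking along -z (the intrinsics and any distortion apply to the point x, -y, -z); pixel columns grow to the right and rows downward; lengths in m; the calibration is good to about 2 mm. A picture is of the moment at which its call begins. There is no depth.
A pose or a line that the arm cannot do raises env.Unreachable and nothing moves.
- env.close_job(): hands the job in; it is judged then, once.
Trained networks look in a picture, given as the dict that the camera call returned (one of the last four; its "shot" number tells which), for a name from the list of things; names that differ only in an ending like _2 or _b are one class to them, and where a whole thing is asked for, a point or a joint stands for the part that bears it (a point fixed in the world has none). Each returns a list of dicts, best first, with "score" (0 to 1); they miss things now and then, are a little off and sometimes report something else, mostly with a low value. They report only what shows in the picture. A call takes as long as a camera call. They do not tell look-alikes from the thing itself.
- env.search_frame(picture, thing): "xyz" ([x, y, z] in m, in world coordinates, good to about 4 mm: the middle of the surface that is visible of it).
- env.trace(picture, thing): "mask" (420x560 bool, what is visible of it).
The state is a dict: "clock": time; "joint_positions": joint angles; "qvel": joint speeds; "joint_torque": joint torques, N m; "position": TCP position; "tool_rot": TCP orientation; "force": force on the tool from outside, world axes, zero at the start; "wrist_torque": the same for the moment, N m; "opening": opening from 0.0 (shut) to 1.0 (fully open); "finger_force": force on a finger pad.
Only numpy, scipy, OpenCV 4.12 (cv2) and the standard library are available. Lean on these libraries where they do the work, as an engineer would, in place of code of your own. Each camera call takes 0.05 s, during which the arm holds its last target. There are 200 camera calls.

TASK

Tidy the things along the near side of the tasting table by kind: lay both single cheese blocks flat on the empty wooden serving board, well in from its edges and not touching each other; stand the two black-lidded spread jars in the white caddy, one in each bay; and stand the jar of cocktail sticks in the small dark wooden box. Set everything down upright rather than dropping it, and leave the juice bottle and the cutlery cup alone.

Things in the scene. Friction and masses are not known exactly. Their poses are not given: they have to be found in the camera images.
- cheese_block_0: The larger cut block of pale cheese, loose on the tablecloth near the robot, about 40 (x) x 56 (y) x 37 (z) mm, uneven cut sides, 0.055 kg. Origin: centre of its underside; z up. Pinch it across x, the 40 mm width.
- cheese_block_2: The smaller cut block of pale cheese, loose on the tablecloth near the robot, about 36 (x) x 52 (y) x 31 (z) mm, uneven cut sides, 0.055 kg. Origin: centre of its underside; z up. Pinch it across x, the 36 mm width.
- spread_jar_0: The larger closed glass jar of spread with a black screw lid, loose on the tablecloth near the robot and round, 79 mm high, 0.27 kg. Body 72 mm across; lid 66 mm across, from 62 to 79 mm above the underside: grip it by the lid. Origin: centre of its underside; z up.
- spread_jar_1: The smaller closed glass jar of spread with a black screw lid, loose on the tablecloth near the robot and round, 67 mm high, 0.27 kg. Body 68 mm across; lid 62 mm across, from 50 to 67 mm above the underside: grip it by the lid. Origin: centre of its underside; z up.
- toothpick_jar: Small clear jar full of wooden cocktail sticks, loose and round, 45 mm across, 68 mm high, glass straight-sided from 0 to 64 mm above the underside. Origin: centre of its underside. 0.06 kg. z up.
- cheese_board: Empty, plain rectangular wooden serving board, 125 (x) x 225 (y) mm, flat top 16 mm above the table, fixed to the table. Target for both cheese blocks. Origin: centre of its underside; its y axis runs along its length. A tall fixed poster stand leans back behind the targets; nearest lower corner about x = 0.70, y = 0.11 m.
- jar_caddy: White plastic caddy, open at the top, 98 (x) x 188 (y) mm outside, 32 mm high, walls 5 mm, inner floor 5 mm above the table, fixed to the table. A 5 mm wall as high as the rim, across the middle at y = 0, parts it into two bays, each 88 (x) x 86.5 (y) mm inside and centred at y = +46 and -46 mm. Target for the two spread jars, one in each bay, either way round. Origin: centre of its underside.
- stick_box: Small square dark wooden box, open at the top, 80 x 80 mm outside, 36 mm high, walls 6 mm (68 x 68 mm inside), inner floor 6 mm above the table, a brass plate on two sides, fixed to the table. Target for the jar of cocktail sticks. Origin: centre of its underside.
- juice_bottle: Bystander: bottle of dark juice with a black cap, 61 mm across, 240 mm high, loose. Origin: centre of its underside. Leave it where it is.
- cutlery_cup: Bystander: clear cup with green and brown cutlery standing in it, 66 mm across, 141 mm high, loose. Origin: centre of its underside. Leave it where it is.
Things that resemble listed ones, but are neither listed nor needed, are in the scene too. Leave any turquoise look-alike of the spread_jar_1 alone.

How it is judged:
By the outcome, as a careful person would: the job done as asked, in the order asked, and still so for the second after the job is handed in, with the robot touching nothing.
It also fails if it takes over 125 s, if anything falls off the work surface, if the arm or the gripper's body presses on something with over 40 N, if the wrist force passes 120 N, or if a joint passes its speed limit or range.

## Working session

There is one attempt and no reset: what is moved stays moved. The work goes in short steps, each a Python script; the robot and the scene stay as the last script left them, time stands still between calls to the robot, and variables do not carry over. Pictures are saved under pics/ and viewed, at most 14 in all, crops included, and the job is handed in when it is done.

```bash
mkdir -p pics; python3 - <<'E'
from workcell import env
import cv2,numpy as np
for n in ("top","side"):
    f=env.grab_frame(n); cv2.imwrite(f"pics/{n}0.png",f["image"])
    print(n,{k:(np.round(v,3) if k!="image" else 0) for k,v in f.items() if k!="shot"})
    for t in ["cheese_block_0","spread_jar_0","toothpick_jar","cheese_board","jar_caddy","stick_box","juice_bottle","cutlery_cup"]:
        print(t,[(np.round(d["xyz"],3).tolist(),round(d["score"],2)) for d in env.search_frame(f,t)])
print(env.read_state())
E
```

```text
top {'image': 0, 'fx': np.float64(496.735), 'fy': np.float64(496.735), 'cx': np.float64(281.548), 'cy': np.float64(208.432), 'position': array([0.403, 0.123, 1.388]), 'orientation': array([  5.678,   0.744, -88.384])}
cheese_block_0 [([0.412, 0.176, 0.032], 0.6), ([0.436, -0.056, 0.03], 0.58)]
spread_jar_0 [([0.365, 0.302, 0.077], 0.92), ([0.663, 0.236, 0.073], 0.75), ([0.445, 0.058, 0.07], 0.69), ([0.409, 0.179, 0.034], 0.5)]
toothpick_jar [([0.399, -0.197, 0.04], 0.8), ([0.587, -0.111, 0.004], 0.75)]
cheese_board [([0.515, 0.385, 0.016], 0.91)]
jar_caddy [([0.586, -0.108, 0.003], 0.75)]
stick_box [([0.595, 0.142, 0.011], 0.95)]
juice_bottle [([0.692, 0.342, 0.149], 0.83)]
cutlery_cup [([0.362, 0.462, 0.077], 0.89)]
side {'image': 0, 'fx': np.float64(420.835), 'fy': np.float64(420.835), 'cx': np.float64(286.457), 'cy': np.float64(210.965), 'position': array([ 0.288, -0.609,  0.648]), 'orientation': array([ 51.847,  -0.356, -17.979])}
cheese_block_0 [([0.405, 0.167, 0.029], 0.81), ([0.433, -0.069, 0.028], 0.65)]
spread_jar_0 [([0.658, 0.218, 0.055], 0.92), ([0.44, 0.031, 0.058], 0.78
[... 377 characters left out ...]
1], 0.67)]
{'clock': 0.9, 'joint_positions': array([ 8.21398496e+01,  2.20389705e+01,  4.53870238e-01, -4.96850043e-05,
       -6.84108739e+01, -1.48176444e+01]), 'qvel': array([-0.06014445,  0.0479523 , -0.09967021, -0.0376262 , -0.01842763,
        0.00687054]), 'joint_torque': array([-2.97427850e-04, -3.90452993e+01,  1.87621880e+01,  4.22428250e+00,
        1.54374854e-02, -2.41759517e-05]), 'position': array([0.24092793, 0.57668283, 0.22258703]), 'tool_rot': array([-1.79996120e+02,  1.07424514e-03, -2.26778131e+01]), 'force': array([ 0.32892198,  0.73326882, -0.17026364]), 'wrist_torque': array([ 0.01066896, -0.01442082,  0.0311498 ]), 'finger_force': 0.0, 'opening': 1.0001556764126316}
```

View pics/top0.png

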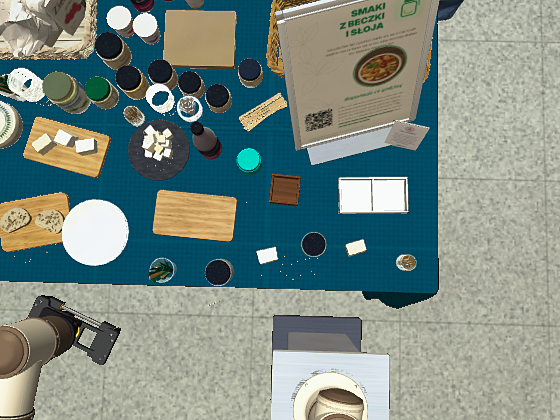

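View pics/side0.png

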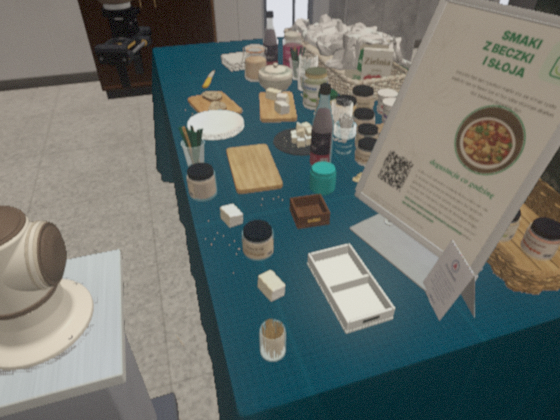

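Things that could be confused (top view). Spread jars: black lids (218,272) and (314,243) on the near side, versus turquoise (248,160) and the back-row jars around (110–250,50–100). Cheese blocks: (267,255) and (357,247), versus cubes on the back board and slate. Sticks: (406,262), versus a similar jar at (134,115). Board: the empty one at (195,215). I choose the near-side ones and fit their poses to masks from both views.

```bash
cat > h.py <<'E'
from workcell import env
import cv2,numpy as np
from scipy.spatial.transform import Rotation as Ro
from scipy.optimize import minimize
def proj(f,P):
    q=(np.asarray(P)-f["position"])@Ro.from_euler("xyz",f["orientation"],degrees=True).as_matrix()
    return np.c_[f["cx"]+f["fx"]*q[:,0]/-q[:,2], f["cy"]+f["fy"]*q[:,1]/q[:,2]]
def model(kind,dim,p):
    x,y,a=p
    if kind=="cyl":   # list of (radius,z)
        t=np.linspace(0,2*np.pi,40)
        return np.vstack([np.c_[x+r*np.cos(t),y+r*np.sin(t),0*t+z] for r,z in dim])
    c,s=np.cos(a),np.sin(a); w,l,hh=dim
    return np.array([[x+c*u*w/2-s*v*l/2,y+s*u*w/2+c*v*l/2,z] for u in(-1,1) for v in(-1,1) for z in(0,hh)])
def hull(f,kind,dim,p):
    m=np.zeros((1680,2240),np.uint8)
    cv2.fillConvexPoly(m,np.round(cv2.convexHull(np.float32(proj(f,model(kind,dim,p))*4+1.5))).astype(np.int32),1)
    return m>0
def masks(f,name,xyz):
    u=proj(f,[xyz])[0]; best=None
    for d in env.trace(f,name):
        c=np.argwhere(d["mask"]).mean(0)[::-1]
        e=np.linalg.norm(c-u)
        if e<25 and (best is None or e<best[0]): best=(e,d["mask"])
    return None if best is None else cv2.resize(best[1].astype(np.uint8),(2240,1680),interpolation=cv2.INTER_NEAREST)>0
def fit(fm,kind,dim,p0):
    def cost(p,l=fm):
        return sum(1-(h&m).sum()/max((h|m).sum(),1) for f,m in l for h in [hull(f,kind,dim,[p[0],p[1],p[2]/10])])
    best=None
    for a in ([0] if kind=="cyl" else [-.9,-.45,0,.45,.9] if len(p0)<3 else [p0[2]]):
        s=np.array([p0[0],p0[1],a*10])
        r=minimize(cost,s,method="Nelder-Mead",options=dict(initial_simplex=s+np.array([[0,0,0],[.015,0,0],[0,.015,0],[0,0,2.]]),maxfev=150,xatol=2e-4,fatol=1e-4))
        if best is None or r.fun<best.fun: best=r
    return best.x/[1,1,10],best.fun/len(fm)
B=(40e-3,56e-3,37e-3);S=(36e-3,52e-3,31e-3)
J0=[(.036,0),(.036,.06),(.033,.079)];J1=[(.034,0),(.034,.048),(.031,.067)];T=[(.0225,0),(.0225,.068)]
E
cat > m.py <<'E'
from h import *
F={n:env.grab_frame(n) for n in("top","side")}
L=[("cheese_block_0","box",B,(.41,.172,.02)),("cheese_block_0","box",S,(.41,.172,.02)),("cheese_block_0","box",B,(.435,-.062,.02)),("cheese_block_0","box",S,(.435,-.062,.02)),
("spread_jar_0","cyl",J0,(.365,.295,.04)),("spread_jar_0","cyl",J1,(.365,.295,.04)),("spread_jar_0","cyl",J0,(.443,.05,.04)),("spread_jar_0","cyl",J1,(.443,.05,.04)),
("toothpick_jar","cyl",T,(.399,-.2,.04)),("cheese_board","box",(.125,.225,.016),(.513,.373,.01)),("jar_caddy","box",(.098,.188,.032),(.587,-.11,.01)),("stick_box","box",(.08,.08,.036),(.593,.14,.02))]
ov={n:cv2.resize(F[n]["image"],None,fx=4,fy=4,interpolation=cv2.INTER_CUBIC) for n in F}
cache={}
for n,k,d,c in L:
    if (n,c) not in cache: cache[n,c]=[(F[v],masks(F[v],n,c),v) for v in F]
    fm=[(f,m) for f,m,_ in cache[n,c] if m is not None]
    p,e=fit(fm,k,d,c[:2]); print(n,d,np.round(p[:2],4),"yaw",round(np.degrees(p[2]),1),"1-IoU",round(e,3),"views",len(fm),
     [(v,np.round(fit([(f,m)],k,d,(*p[:2],p[2]))[0],4).tolist()) for f,m,v in cache[n,c] if m is not None])
    for v in F:
        cs,_=cv2.findContours(hull(F[v],k,d,p).astype(np.uint8),0,2); cv2.drawContours(ov[v],cs,-1,(0,0,255),1)
cv2.imwrite("pics/topc.png",cv2.resize(ov["top"][620:1160,560:1700],(800,379)))
s=ov["side"][520:1460,680:1620]; cv2.imwrite("pics/sidec.png",cv2.resize(s,(600,600)))
E
time python3 m.py
```

```text
cheese_block_0 (0.04, 0.056, 0.037) [0.4076 0.1811] yaw 6.5 1-IoU 0.227 views 2 [('top', [0.4077, 0.1805, 0.262]), ('side', [0.4074, 0.1846, 0.0449])]
cheese_block_0 (0.036, 0.052, 0.031) [0.4075 0.181 ] yaw 11.9 1-IoU 0.12 views 2 [('top', [0.4078, 0.1809, 0.2446]), ('side', [0.4075, 0.1836, 0.1702])]
cheese_block_0 (0.04, 0.056, 0.037) [ 0.436  -0.0605] yaw 8.1 1-IoU 0.308 views 2 [('top', [0.4358, -0.0602, 0.2068]), ('side', [0.4352, -0.0578, -0.0066])]
cheese_block_0 (0.036, 0.052, 0.031) [ 0.4365 -0.0605] yaw 15.9 1-IoU 0.17 views 2 [('top', [0.4363, -0.0601, 0.2876]), ('side', [0.4352, -0.059, 0.1672])]
spread_jar_0 [(0.036, 0), (0.036, 0.06), (0.033, 0.079)] [0.3601 0.3083] yaw -1.9 1-IoU 0.074 views 2 [('top', [0.3595, 0.3084, 0.0813]), ('side', [0.3611, 0.3131, 0.0325])]
spread_jar_0 [(0.034, 0), (0.034, 0.048), (0.031, 0.067)] [0.3595 0.3107] yaw -2.5 1-IoU 0.125 views 2 [('top', [0.3585, 0.3093, 0.1405]), ('side', [0.3605, 0.3161, -0.0054])]
spread_jar_0 [(0.036, 0), (0.036, 0.06), (0.033, 0.079)] [0.4412 0.0573] yaw 0.8 1-IoU 0.215 views 2 [('top', [0.4412, 0.0573, 0.0]),
[... 174 characters left out ...]
), ('side', [0.4432, 0.0627, 0.0521])]
toothpick_jar [(0.0225, 0), (0.0225, 0.068)] [ 0.4006 -0.1942] yaw -2.4 1-IoU 0.123 views 2 [('top', [0.4006, -0.1924, 0.0408]), ('side', [0.4005, -0.1948, 0.0632])]
cheese_board (0.125, 0.225, 0.016) [0.5145 0.3876] yaw -4.3 1-IoU 0.041 views 2 [('top', [0.5143, 0.3871, -0.0758]), ('side', [0.5152, 0.3906, -0.082])]
jar_caddy (0.098, 0.188, 0.032) [ 0.5831 -0.1053] yaw 1.5 1-IoU 0.021 views 2 [('top', [0.5826, -0.1053, 0.0294]), ('side', [0.5835, -0.1052, 0.0264])]
stick_box (0.08, 0.08, 0.036) [0.5919 0.1378] yaw 84.8 1-IoU 0.051 views 2 [('top', [0.5916, 0.1379, 1.4872]), ('side', [0.5923, 0.1391, 1.4712])]
real	1m39.713s
user	1m19.253s
sys	0m15.311s
```

View pics/topc.png

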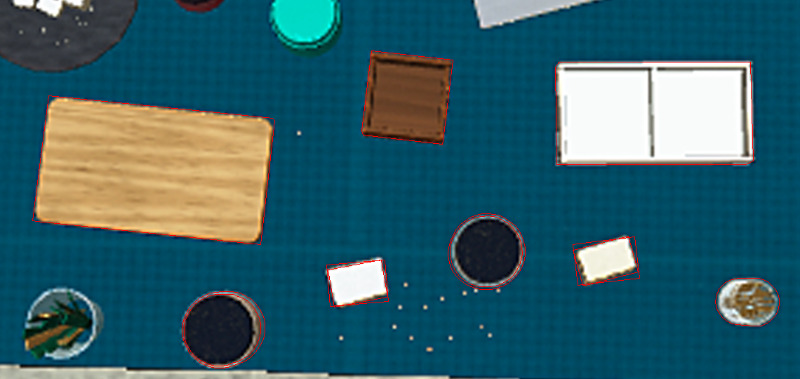

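View pics/sidec.png

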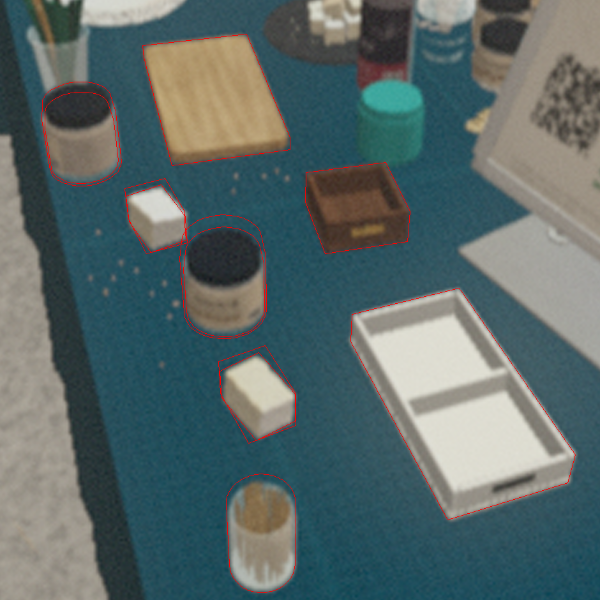

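Both crops confirm the picks: plain jars at the near side, with J0 at (0.360, 0.309) and J1 at (0.441, 0.057). The bigger white block is at (0.408, 0.181) and the smaller one at (0.436, -0.060). The stick jar is at (0.4006, -0.194), and the turquoise jar is excluded. Starting with the cheese.

```bash
cat > pp.py <<'E'
from h import *
def ori(p,yaw):
    q0=env.read_state()["joint_positions"]; c=[]
    for y in (yaw,yaw-180,yaw+180):
        q=env.inverse_kinematics(p,[180,0,y])
        if q is not None: c.append((np.abs(np.array(q)-q0).max(),[180,0,y]))
    return min(c)[1]
def st(tag):
    s=env.read_state(); print(tag,"t",round(s["clock"],1),"tcp",np.round(s["position"],4),"open mm",round(s["opening"]*87,1),"ff",round(s["finger_force"],1),"F",np.round(s["force"],1)); return s
def pick(xy,yaw,z,force,zt=.2,opening=1.0):
    p=[*xy,zt]; env.goto(p,ori(p,yaw)); env.gripper_to(opening)
    env.move_straight([*xy,z+.03],rate=.2)
    print("hit",env.move_straight([*xy,z],rate=.06,force_limit=8))
    env.gripper_to(0,force); st("gripped")
    env.move_straight([*xy,zt],rate=.2); return st("lifted")
def place(xy,yaw,z,opening,zt=.2,release=True):
    p=[*xy,zt]; env.goto(p,ori(p,yaw))
    env.move_straight([*xy,z+.015],rate=.2)
    print("contact",env.move_straight([*xy,z-.004],rate=.025,force_limit=3)); st("down")
    env.gripper_to(opening); env.move_straight([*xy,zt],rate=.2); st("released")
def off(c,yaw,d):
    a=np.radians(yaw); return np.array(c)+np.array([[np.cos(a),-np.sin(a)],[np.sin(a),np.cos(a)]])@d
BD=((.5145,.3876),-4.4)
E
python3 - <<'E'
from pp import *
s=pick((.4077,.181),13+90,.007,15)
if s["opening"]*87>25: place(off(*BD,[0,.045]),BD[1]+90,.007+.016,.75)
f=env.grab_frame("side"); cv2.imwrite("pics/s1.png",cv2.resize(f["image"][60:340,130:410],(560,560)))
E
```

```text
hit False
gripped t 6.1 tcp [0.4078 0.1811 0.0071] open mm 37.9 ff 14.8 F [1.2 0.6 0.6]
lifted t 7.2 tcp [0.4069 0.1804 0.1988] open mm 37.7 ff 14.8 F [ 0.9  0.2 -1. ]
contact True
down t 9.8 tcp [0.5178 0.4324 0.0229] open mm 37.8 ff 14.9 F [-0.4 -0.5  4.5]
released t 11.6 tcp [0.5173 0.4319 0.1985] open mm 65.2 ff 0.0 F [-0.2 -1.3 -0.1]
```

View pics/s1.png

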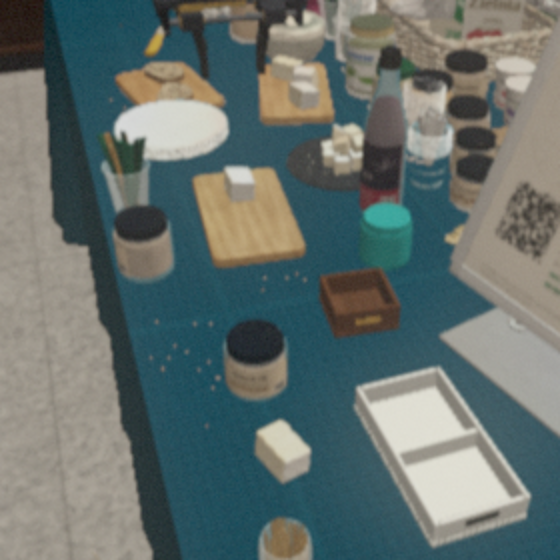

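The first block sits flat on the board at (240,183), with room in front of it. Next is the second block, then the larger jar.

```bash
python3 - <<'E'
from pp import *
s=pick((.4362,-.0605),15+90,.006,15)
if s["opening"]*87<25: raise SystemExit("no grip")
place(off(*BD,[0,-.045]),BD[1]+90,.006+.016,.75)
xy=(.3600,.3090); p=[*xy,.2]; env.goto(p,ori(p,90)); env.gripper_to(1.0)
env.move_straight([*xy,.1],rate=.2); print(env.move_straight([*xy,.062],rate=.05,force_limit=6)); st("at jar")
env.gripper_to(0,25); st("grip")
f=env.grab_frame("side"); cv2.imwrite("pics/s2.png",cv2.resize(f["image"][90:270,140:320],(600,600),interpolation=cv2.INTER_CUBIC))
E
```

```text
hit False
gripped t 16.7 tcp [ 0.4363 -0.0605  0.0061] open mm 34.3 ff 14.1 F [ 0.3 -0.2  0.8]
lifted t 17.9 tcp [ 0.4352 -0.0606  0.1988] open mm 34.0 ff 14.0 F [-0.3 -0.3 -0.2]
contact True
down t 20.9 tcp [0.5108 0.3427 0.022 ] open mm 34.3 ff 14.4 F [-1.2  1.   4.1]
released t 22.8 tcp [0.5103 0.3422 0.1986] open mm 65.4 ff 0.0 F [-0.3 -0.4 -1.2]
False
at jar t 25.7 tcp [0.3602 0.3092 0.0621] open mm 87.1 ff 0.0 F [ 0.3  0.2 -0. ]
grip t 26.2 tcp [0.3604 0.3094 0.0624] open mm 68.8 ff 25.0 F [1.  0.3 1.3]
```

View pics/s2.png

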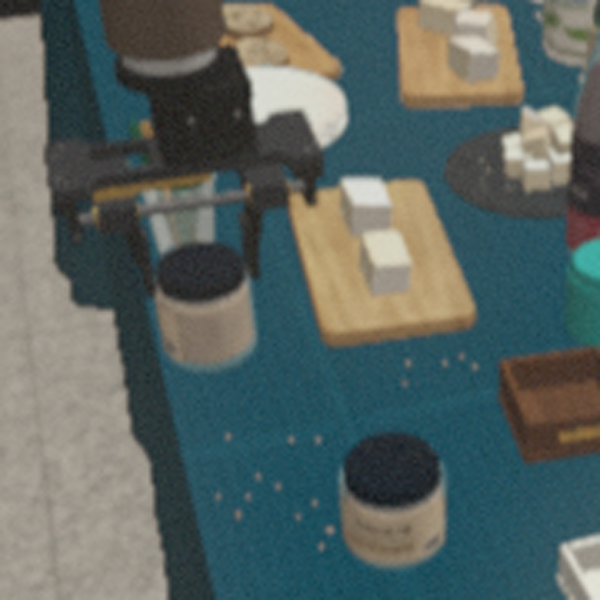

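Both blocks are on the board, and the fingers straddle the J0 lid at (200,270). 68.8 mm suggests the tips touch the glass shoulder, so I'll regrip slightly higher.

```bash
python3 - <<'E'
from pp import *
xy=(.3600,.3090)
env.gripper_to(.9); env.move_straight([*xy,.0665],rate=.03); env.gripper_to(0,25); s=st("regrip")
env.move_straight([*xy,.0765],rate=.05); s=st("lift10")
from pickle import dump
f=env.grab_frame("side"); cv2.imwrite("pics/s3.png",cv2.resize(f["image"][140:220,160:240],(500,500),interpolation=cv2.INTER_CUBIC))
E
```

```text
regrip t 27.5 tcp [0.3602 0.3091 0.0666] open mm 65.9 ff 21.0 F [ 1.2 -0.3 -0.4]
lift10 t 27.9 tcp [0.3599 0.309  0.0767] open mm 65.8 ff 20.9 F [-0.9  0.4 -2.3]
```

View pics/s3.png

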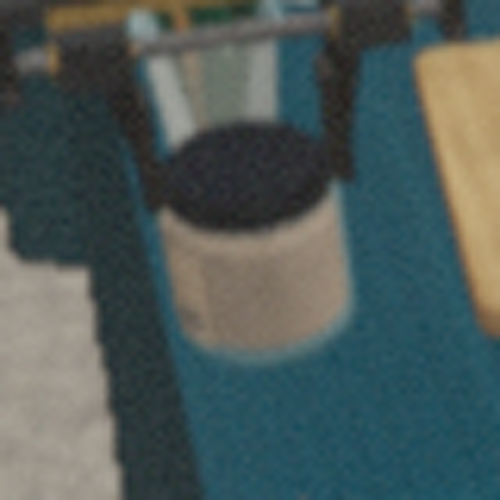

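J0 is clear of the table, held by the lid (65.9 mm). I'll place it, then do the second jar.

```bash
python3 - <<'E'
from pp import *
C=((.5831,-.1053),1.6)
env.move_straight([.36,.309,.2],rate=.2)
place(off(*C,[0,.046]),91.6,.0715,.95)
s=pick((.4412,.0580),90,.0545,25)
if abs(s["opening"]*87-62)>2 or s["finger_force"]<5: raise SystemExit("check grip")
place(off(*C,[0,-.046]),91.6,.0595,.92)
f=env.grab_frame("side"); cv2.imwrite("pics/s4.png",cv2.resize(f["image"][140:390,180:430],(600,600)))
E
```

```text
contact True
down t 31.6 tcp [ 0.5819 -0.0594  0.0716] open mm 65.9 ff 22.7 F [-0.   0.4  3.2]
released t 33.0 tcp [ 0.5809 -0.0593  0.1987] open mm 82.9 ff 0.0 F [0.2 1.  0.5]
hit False
gripped t 36.1 tcp [0.4419 0.0583 0.0548] open mm 64.1 ff 24.8 F [ 1.3 -0.4  0.3]
lifted t 37.0 tcp [0.4397 0.0576 0.1984] open mm 63.6 ff 24.7 F [-1.2 -0.4 -3.3]
contact True
down t 39.3 tcp [ 0.5843 -0.1511  0.0597] open mm 64.2 ff 25.1 F [-0.1  1.3  3.9]
released t 40.8 tcp [ 0.5834 -0.1511  0.1986] open mm 80.5 ff 0.0 F [-0.1 -0.7 -0.2]
```

View pics/s4.png

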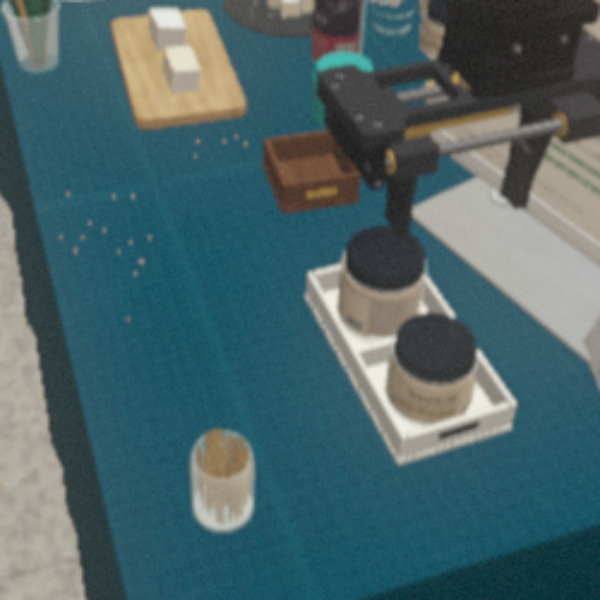

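Both jars stand in their own bays, at (382,285) and (435,370). Now the stick jar at (222,480).

```bash
python3 - <<'E'
from pp import *
s=pick((.4005,-.1935),0,.040,12)
if abs(s["opening"]*87-45)>3: raise SystemExit("check grip")
place((.5919,.1380),-5,.046,.72)
p=[.35,-.25,.25]; env.goto(p,ori(p,90)); st("away")
from h import *
import pp
for n in("top","side"): 
    f=env.grab_frame(n); cv2.imwrite(f"pics/{n}9.png",f["image"][100:300,100:450] if n=="top" else f["image"])
    im=cv2.imread(f"pics/{n}9.png"); cv2.imwrite(f"pics/{n}9.png",cv2.resize(im,(770,440)) if n=="top" else cv2.resize(im[100:360,150:430],(646,600)))
    for t,k in(("cheese_block_0",4),("toothpick_jar",2),("spread_jar_0",4),("cutlery_cup",1),("juice_bottle",1)):
        print(n,t,[np.round(d["xyz"],3).tolist() for d in env.search_frame(f,t)[:k]])
E
```

```text
hit False
gripped t 44.9 tcp [ 0.4005 -0.1935  0.04  ] open mm 42.3 ff 12.0 F [-0.3 -0.4 -0.6]
lifted t 45.9 tcp [ 0.3995 -0.1932  0.1988] open mm 42.8 ff 12.0 F [-0.5  0.6 -0.3]
contact True
down t 48.8 tcp [0.5918 0.1377 0.0456] open mm 42.6 ff 12.0 F [-0.7 -0.1  3.1]
released t 50.4 tcp [0.591  0.1378 0.1987] open mm 62.6 ff 0.0 F [ 0.6  0.7 -1.4]
away t 52.0 tcp [ 0.3507 -0.2497  0.2498] open mm 62.7 ff 0.0 F [-0.1  0.1 -0.4]
top cheese_block_0 [[0.507, 0.341, 0.045]]
top toothpick_jar [[0.59, 0.132, 0.045]]
top spread_jar_0 [[0.66, 0.237, 0.072], [0.583, -0.148, 0.07], [0.578, -0.054, 0.083]]
top cutlery_cup [[0.358, 0.457, 0.075]]
top juice_bottle [[0.692, 0.342, 0.15]]
side cheese_block_0 []
side toothpick_jar []
side spread_jar_0 [[0.576, -0.171, 0.066], [0.657, 0.216, 0.055], [0.571, -0.078, 0.073]]
side cutlery_cup [[0.349, 0.459, 0.075]]
side juice_bottle [[0.692, 0.333, 0.127]]
```

View pics/top9.png

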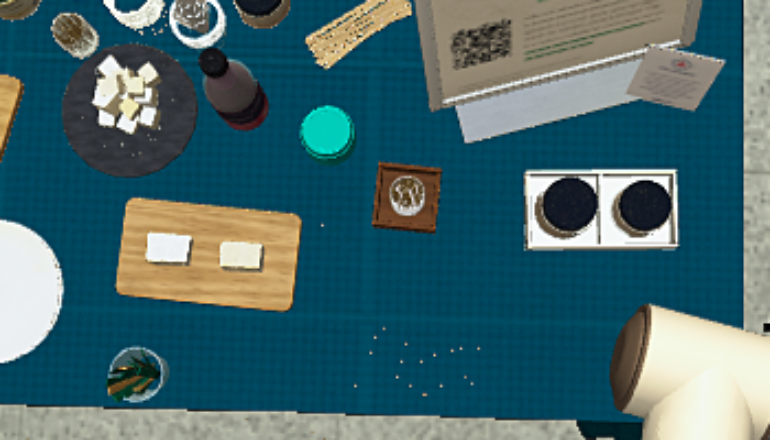

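View pics/side9.png

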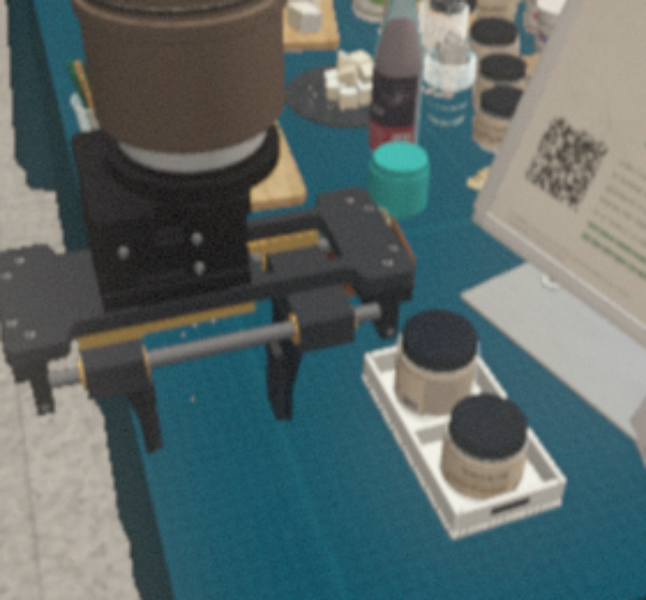

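The top view shows both blocks flat, apart and well inside the board at (168,248) and (241,255). The stick jar is in the box at (407,195), and the jars are in the bays at (568,207) and (643,207). The cup, bottle and turquoise jar haven't moved.

```bash
python3 -c "
from workcell import env
print(env.close_job())"
```

```text
the job is handed in; nothing more can be done
None
```

The job is handed in at about 52 s: both cheese blocks lie flat and apart on the board, the two black-lidded jars stand one in each caddy bay, the stick jar stands in the dark box, and the juice bottle, cutlery cup and turquoise jar look undisturbed in the last top picture.

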